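# Push the riser tube home in the feed manifold

## Task

Take the long tube out of the rack and push its lower end down into the one open port of the feed manifold, past the stiff seal, until it bottoms and the black line round the tube has reached the port's rim. Leave it standing there, let go of it, and leave the short tube in the rack.

Things in the scene. Friction and masses are not known exactly. Their poses are not given: they have to be found in the camera images.
- long_tube: The tube to fit: rigid white plastic pipe, 20 mm in diameter, 150 mm long, 60 g, standing upright in an end hole of the rack, its top 160 mm above the bench. Origin: centre of its lower end; z along the tube, upward. A thin black line runs round it 48 mm above its lower end, whose edge is chamfered by 3 mm. Hold it by its upper third, firmly (about 40 N).
- short_tube: Same pipe, 20 mm in diameter, but only 80 mm long (top 90 mm above the bench): stays in the rack's other end hole, 100 mm from the long tube. Origin: centre of its lower end, z up. The fixed grey rack, 70 x 160 x 48 mm, has three 24 mm holes in a row (the middle one empty) over a base 10 mm above the bench; it stands to the left or right of the manifold.
- manifold: Fixed aluminium block, 56 x 150 x 30 mm (x, y, z), with three grey upright fittings in a row along its y at -50, 0 and +50 mm, all 84 mm high over the bench. Those at 0 and -50 mm are closed by domed grey plugs; the one at +50 mm is open: a funnel mouth, 43 mm wide at the rim, narrowing over 12 mm to a 24 mm bore. Origin: centre of the block's underside.
- port_home (a point): Where the centre of the tube's lower end lies when bottomed in the open port: on the port's upright axis, 36 mm above the bench, 48 mm below the rim. 28 mm below the rim the tube meets a seal that slides down with it, resisting with a steady 6 N or so over the last 20 mm, then stops hard. It stays where pushed; the tube's weight does not move it. z up.

How it is judged:
At the end, for the whole second after the job is handed in: The long tube stands in the open port, let go and at rest: its lower end within 6 mm of the bottomed height and within 10 mm of the port's axis, leaning less than 11 degrees (0.2 rad); the short tube's lower end is within 20 mm of where it started, in the rack (z of long_tube in the frame of port_home below 0.006 m and horizontal distance between long_tube and port_home below 0.01 m and angle between long_tube's own z axis and vertical below 0.2 rad and linear speed of long_tube below 0.02 m/s and distance of short_tube from where it was at the start of the episode below 0.02 m); the robot touches nothing.
It also fails if it takes over 40 s, if anything falls off the work surface, if the arm or the gripper's body presses on something with over 40 N, if the wrist force passes 120 N, or if a joint passes its speed limit or range.

## Robot

A 6-joint arm with a two-finger parallel gripper is mounted at the origin on a cart in front of the work surface, level with it; the furniture and walls round the work are solid. World frame = base frame: x ahead of the robot, y to its left, z up, the work surface at z = 0. Lengths are in m, angles in rad, forces in N, time in s.
With the tool pointing down it reaches from about 0.25 to 0.85 m from the base axis. Payload 12.5 kg.
Tool frame: the origin (TCP) lies at the very end of the fingers, on their centre line; the grasp point (between the pads) lies 19 mm behind it; z points along the fingers, y is the line along which they close (so a half turn about z gives the same grasp; the last joint's range is limited). The gripper opens to 93 mm and grips with 3 to 60 N. Pads are 15 mm wide; open, the fingers measure 128 mm over their backs; the gripper's body (75 mm by 188 mm) begins 65 mm behind the grasp point.
Start: joints at [1.05, 0.351, 1.652, -0, 1.139, -0.085], TCP at [0.232, 0.499, 0.219] pointing down, gripper open.
Joint ranges: [-2.75, 2.75], [-0.79, 2.1], [0.01, 2.65], [-1.57, 4.71], [0.07, 3.14], [-2.87, 2.87]. Speed limits (rad/s): [2.22, 2.22, 2.79, 3.14, 3.14, 3.14].

## Interface

Orientations are given as a 3x3 rotation matrix whose columns are the frame's x, y, z axes.
In Python, from station import manip gives the robot as it stands. Calls block until the motion is done:
- manip.reach(position, orientation): joint-space move of the TCP to a pose.
- manip.move_straight(position, orientation=None, velocity=0.15): straight line of the TCP; orientation=None keeps the orientation; velocity is the mean speed in m/s.
- manip.goto_joints(angles): joint-space move.
- manip.gripper_to(opening, grasp_force=None): opening from 0.0 (shut) to 1.0 (fully open); grasp_force is the grip in N (None keeps the last); returns when the fingers have stopped.
- manip.dwell(seconds).
- manip.solve_ik(position, orientation): joint angles nearest the present ones, or None.
- manip.sense(): the state.
- manip.get_image(name): name is "side" or "top" or "wrist"; returns the picture (400x640x3 uint8, red, green, blue); there is no depth.
- manip.camera_params(name): a dict with "camera_matrix" (3x3 intrinsics, pixels), "R" (3x3) and "t" (3): a world point X has camera coordinates R X + t. Camera axes: x right, y down, z forward; pixel columns grow to the right and rows downward; lengths in m; the calibration is good to about 2 mm. A picture is of the moment at which its call begins: read the wrist's pose just before it. camera_params takes no time and is no camera call; for the wrist camera it gives the pose at the moment of the call.
A pose or a line that the arm cannot do raises manip.MotionError and nothing moves.
- manip.hand_in(): hands the job in; it is judged then, once.
The state is a dict: "clock": time; "joints": joint angles; "dq": joint speeds; "joint_torque": joint torques, N m; "tcp_pos": TCP position; "ee_rot": TCP orientation; "force": force on the tool from outside, world axes, zero at the start; "ft_torque": the same for the moment, N m; "finger_gap": opening from 0.0 (shut) to 1.0 (fully open); "gripper_force": force on a finger pad.
Only numpy, scipy, OpenCV 4.12 (cv2) and the standard library are available. Lean on these libraries where they do the work, as an engineer would, in place of code of your own. Each camera call takes 0.05 s, during which the arm holds its last target. There are 200 camera calls.

## Working session

There is one attempt and no reset: what is moved stays moved. The work goes in short steps, each a Python script; the robot and the scene stay as the last script left them, time stands still between calls to the robot, and variables do not carry over. Pictures are saved under pics/ and viewed, at most 10 in all, crops included, and the job is handed in when it is done.

```bash
mkdir -p pics; python3 - <<'E'
from station import manip
import cv2,numpy as np
for n in("top","side"):
    im=manip.get_image(n); cv2.imwrite(f"pics/{n}0.png",im[:,:,::-1])
    p=manip.camera_params(n); print(n,p["camera_matrix"].round(1).tolist(),(-p["R"].T@p["t"]).round(3),p["R"].round(3).tolist())
print(manip.sense()["clock"])
E
```

```text
top [[375.9, 0.0, 322.1], [0.0, 375.9, 193.3], [0.0, 0.0, 1.0]] [0.332 0.021 0.909] [[0.109, -0.994, 0.006], [-0.971, -0.108, -0.213], [0.212, 0.017, -0.977]]
side [[499.8, 0.0, 319.2], [0.0, 499.8, 190.5], [0.0, 0.0, 1.0]] [ 0.264 -0.746  0.726] [[0.957, -0.29, -0.016], [-0.198, -0.615, -0.763], [0.211, 0.734, -0.646]]
0.1
```

View pics/top0.png

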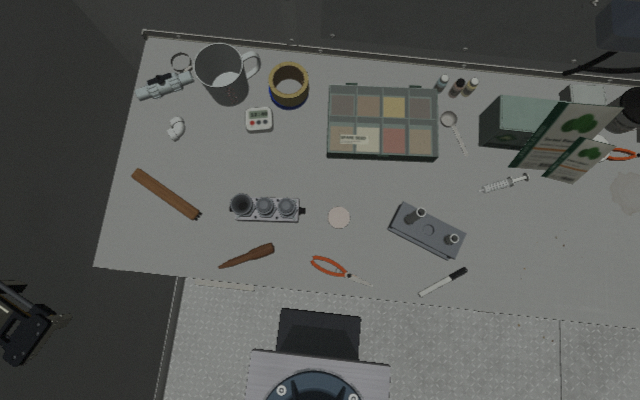

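View pics/side0.png

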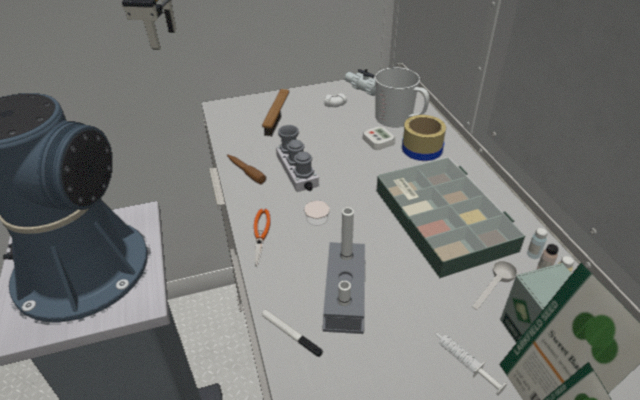

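The top view shows the rack with the long tube's top near (420,213) and the short one near (453,239). The manifold's open port is near (240,204), with plugs near (265,206) and (288,207). I'll zoom in on both views for accurate pixels.

```bash
python3 - <<'E'
import cv2,numpy as np
t=cv2.imread("pics/top0.png");s=cv2.imread("pics/side0.png")
def c(im,x,y,w,h,k): return cv2.resize(im[y:y+h,x:x+w],None,fx=k,fy=k,interpolation=cv2.INTER_CUBIC)
a=np.hstack([c(t,220,185,100,50,4),c(t,380,195,100,50,4)])
b=np.hstack([c(s,265,115,100,95,4),c(s,310,200,100,95,4)])
o=np.vstack([a,b]); o=np.clip(o*1.5,0,255).astype(np.uint8)
cv2.imwrite("pics/crop.png",o);print(o.shape)
E
```

```text
(580, 800, 3)
```

View pics/crop.png

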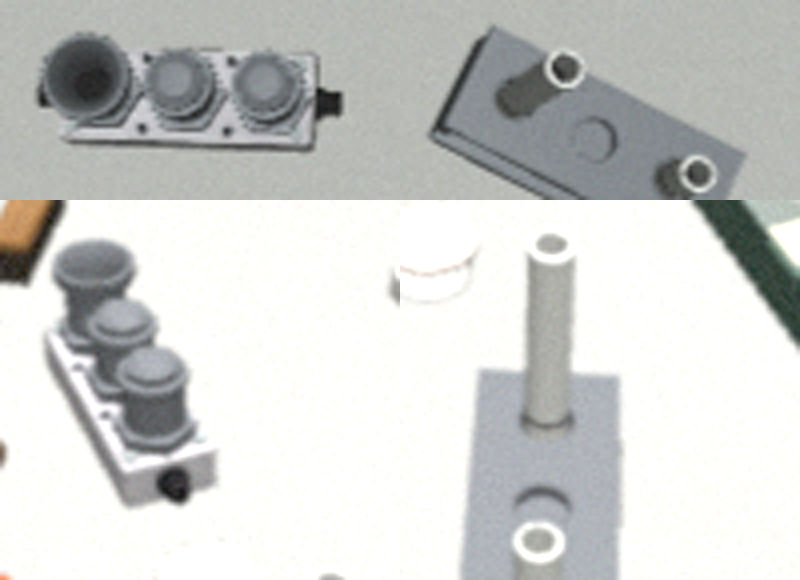

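In the zoomed crop, the top view puts the long tube's top at (421.0,212.1), the short tube's at (454,238) and the port rim at (241.4,203.7). The side view puts the long tube's top at (347.4,211.2), the rim centre at (288.3,130.4) and the short tube's top near (344.6,285).

```bash
cat > h.py <<'E'
from station import manip
import cv2,numpy as np
def ray(p,px):
    d=p["R"].T@np.linalg.solve(p["camera_matrix"],[*px,1.]); return -p["R"].T@p["t"],d/np.linalg.norm(d)
def onz(p,px,z):
    o,d=ray(p,px); return o+d*(z-o[2])/d[2]
def tri(rays):
    A=sum(np.eye(3)-np.outer(d,d) for o,d in rays); b=sum((np.eye(3)-np.outer(d,d))@o for o,d in rays)
    return np.linalg.solve(A,b)
def down(a):  # closing (tool y) axis at yaw a
    y=np.array([np.cos(a),np.sin(a),0]); z=np.array([0,0,-1.]); return np.c_[np.cross(y,z),y,z]
E
python3 - <<'E'
from h import *
T,S=manip.camera_params("top"),manip.camera_params("side")
for n,a,b,z in(("long",(421,212.1),(347.4,211.2),.16),("short",(454,238.3),(344.6,285),.09),("port",(241.4,203.7),(288.3,130.4),.084)):
    print(n,onz(T,a,z).round(4),onz(S,b,z).round(4),tri([ray(T,a),ray(S,b)]).round(4))
for n,a in(("p0",(264.6,205.5)),("p-",(287.,207))): print(n,onz(T,a,.088).round(4))
print(manip.sense()["ee_rot"].round(3).tolist())
E
```

```text
long [ 0.4786 -0.1685  0.16  ] [ 0.4786 -0.1685  0.16  ] [ 0.4786 -0.1685  0.16  ]
short [ 0.4424 -0.2609  0.09  ] [ 0.4429 -0.2612  0.09  ] [ 0.4427 -0.261   0.0898]
port [0.4681 0.2121 0.084 ] [0.4684 0.2126 0.084 ] [0.4682 0.212  0.0844]
p0 [0.4691 0.1595 0.088 ]
p- [0.4713 0.1097 0.088 ]
[[-0.907, 0.422, -0.001], [0.422, 0.907, -0.001], [0.0, -0.001, -1.0]]
```

```bash
python3 - <<'E'
from h import *
for y in(-21,159,65,-25+90-180):
    a=np.radians(y)
    q=[manip.solve_ik(p,down(a)) for p in([.4786,-.1685,.26],[.4786,-.1685,.121],[.4683,.2122,.26],[.4683,.2122,.147])]
    print(y,[None if x is None else np.round(x,2).tolist() for x in q])
a=np.radians(-21)
manip.gripper_to(.6,40)
try:
    manip.reach([.4786,-.1685,.26],down(a))
except manip.MotionError as e:
    print(e); manip.reach([.4786,-.1685,.26],down(a+np.pi))
R=manip.sense()["ee_rot"]
manip.move_straight([.4786,-.1685,.121],velocity=.12)
s=manip.sense();print(s["tcp_pos"],s["force"])
manip.gripper_to(0,40)
s=manip.sense();print(s["clock"],s["tcp_pos"],s["force"],s["finger_gap"],s["gripper_force"])
for n in("top","side"): cv2.imwrite(f"pics/{n}1.png",manip.get_image(n)[:,:,::-1])
E
```

```text
-21 [[-0.43, 0.23, 1.71, -0.0, 1.2, -0.06], [-0.43, 0.4, 1.85, -0.0, 0.89, -0.06], [0.33, 0.24, 1.69, -0.0, 1.21, 0.7], [0.33, 0.38, 1.81, -0.0, 0.95, 0.7]]
159 [None, None, [0.33, 0.24, 1.69, -0.0, 1.21, -2.44], [0.33, 0.38, 1.81, -0.0, 0.95, -2.44]]
65 [[-0.43, 0.23, 1.71, -0.0, 1.2, -1.56], [-0.43, 0.4, 1.85, -0.0, 0.89, -1.56], [0.33, 0.24, 1.69, -0.0, 1.21, -0.8], [0.33, 0.38, 1.81, -0.0, 0.95, -0.8]]
-115 [[-0.43, 0.23, 1.71, -0.0, 1.2, 1.58], [-0.43, 0.4, 1.85, -0.0, 0.89, 1.58], [0.33, 0.24, 1.69, -0.0, 1.21, 2.34], [0.33, 0.38, 1.81, -0.0, 0.95, 2.34]]
[ 0.47896147 -0.16863473  0.12160922] [0.00306358 0.45739403 0.36398385]
5.3833 [ 0.47860761 -0.16848216  0.12102386] [ 0.68394891 -0.43634856  1.27815944] 0.21029925387107587 40.00024616718292
```

The fingers stopped at 0.21 × 93 mm ≈ 20 mm, so they hold the tube. I'll lift it, carry it over and check the lower end above the port.

```bash
python3 - <<'E'
from h import *
manip.move_straight([.4786,-.1685,.26],velocity=.12)
s=manip.sense();print(s["clock"],s["force"],s["finger_gap"])
manip.move_straight([.4683,.2122,.26],velocity=.2)
s=manip.sense();print(s["clock"],s["tcp_pos"],s["force"],s["finger_gap"])
ims={n:manip.get_image(n) for n in("top","side")}
for n in ims: cv2.imwrite(f"pics/{n}2.png",ims[n][:,:,::-1])
P=[]
for n in ims:
    p=manip.camera_params(n); o=[]
    for z in(.128,.258):
        c=p["camera_matrix"]@(p["R"]@np.array([.4683,.2122,z])+p["t"]); o.append(c[:2]/c[2])
    print(n,np.round(o,1).tolist())
    u,v=np.mean(o,0).astype(int); u=max(u,50);v=max(v,50)
    P.append(cv2.resize(ims[n][v-50:v+50,u-50:u+50,::-1],(400,400),interpolation=cv2.INTER_CUBIC)); print(u-50,v-50)
cv2.imwrite("pics/chk.png",np.clip(np.hstack(P)*1.4,0,255).astype(np.uint8))
E
```

```text
6.7917 [-0.31628158  0.00276532 -1.20621338] 0.20914865232813806
8.85 [0.46836726 0.21167736 0.26002401] [-0.12835917  0.71462143 -0.39268313] 0.20910539091561223
top [[237.1, 199.7], [221.5, 185.4]]
179 142
side [[287.2, 114.2], [283.7, 60.7]]
235 37
```

View pics/chk.png

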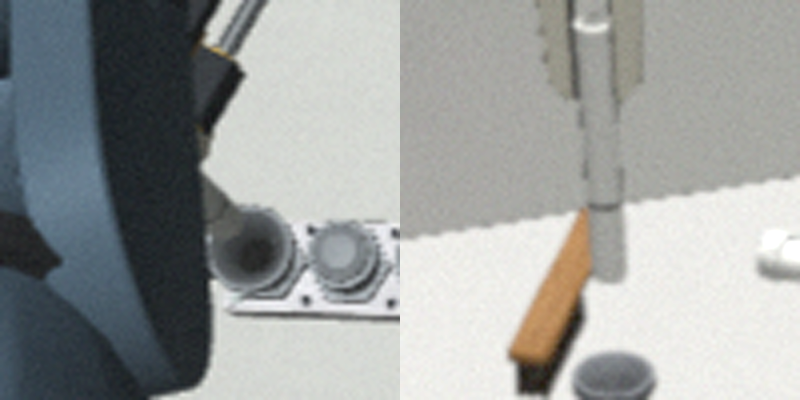

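The tube hangs nearly upright, with its lower end at side pixel (287,105) and its line intact. That matches the predicted (286.7,105.5) over the port. Next I'll lower it in small steps, watching the force.

```bash
python3 - <<'E'
from h import *
x,y=.4683,.2122
manip.move_straight([x,y,.195],velocity=.1)
for z in(.185,.177,.169,.162,.157,.153,.150,.148,.147,.146,.145):
    manip.move_straight([x,y,z],velocity=.03)
    s=manip.sense();f=s["force"];print(z,s["tcp_pos"].round(4),f.round(1),s["ft_torque"].round(2),round(s["finger_gap"],3))
    if f[2]>22 or np.hypot(*f[:2])>20: break
print(s["clock"])
im=manip.get_image("side");cv2.imwrite("pics/side3.png",im[:,:,::-1])
cv2.imwrite("pics/s3c.png",cv2.resize(im[50:150,235:335,::-1],(500,500),interpolation=cv2.INTER_CUBIC))
E
```

```text
0.185 [0.4683 0.2122 0.1849] [ 0.8  0.2 -0.2] [-0.05  0.18 -0.06] 0.205
0.177 [0.4682 0.2122 0.1768] [-0.2 -0.5 -0.6] [-0.04  0.11 -0.03] 0.211
0.169 [0.4682 0.2122 0.1688] [ 0.   0.6 -1.6] [-0.04  0.05  0.08] 0.208
0.162 [0.4682 0.2122 0.1618] [ 0.1  0.8 -0.3] [-0.04  0.11 -0.02] 0.207
0.157 [0.4681 0.2121 0.1568] [ 0.9  0.4 -0.7] [-0.04  0.06  0.01] 0.213
0.153 [0.4682 0.2122 0.1528] [-0.5  0.7 -0.8] [-0.07  0.09  0.01] 0.208
0.15 [0.4682 0.2121 0.1497] [ 0.4 -0.6 -0.2] [-0.08  0.08  0.01] 0.212
0.148 [0.4683 0.2122 0.1479] [-0.   0.1  2.2] [-0.07  0.19  0.06] 0.209
0.147 [0.4683 0.2122 0.147 ] [-0.9 -0.4  3.1] [-0.08  0.28 -0.02] 0.208
0.146 [0.4685 0.2123 0.1465] [-1.7 -0.5  8.9] [-0.15  0.59 -0.  ] 0.209
0.145 [0.4688 0.2124 0.1462] [-3.4  0.5 14.8] [-0.2   1.   -0.01] 0.209
13.3
```

View pics/s3c.png

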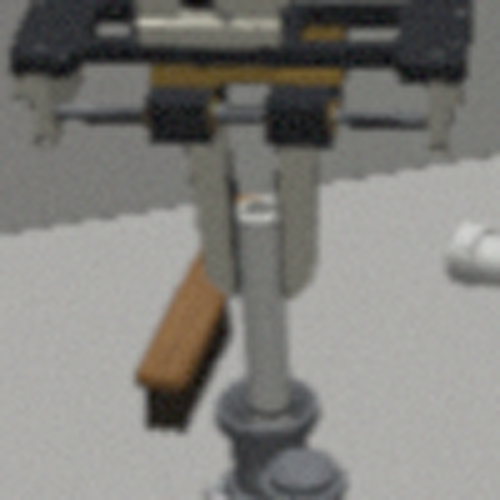

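The tube bottomed hard at TCP z 0.147, as predicted. Its top is at side pixel (286,91), z ≈ 0.185, so it hasn't slipped much. The expected 6 N seal force didn't show while stopped, so I'll press a bit further and log the force. Then I'll release, retreat and check closely.

```bash
python3 - <<'E'
from h import *
x,y=.4683,.2122
manip.move_straight([x,y,.1425],velocity=.02)
s=manip.sense();print(s["tcp_pos"].round(4),s["force"].round(1),s["clock"])
manip.move_straight([x,y,.1465],velocity=.04)
manip.gripper_to(.5)
s=manip.sense();print(s["tcp_pos"].round(4),s["force"].round(1),s["finger_gap"],s["clock"])
manip.move_straight([x,y,.30],velocity=.12)
manip.goto_joints([1.05,0.351,1.652,0,1.139,-0.085])
print(manip.sense()["clock"])
t,s=manip.get_image("top"),manip.get_image("side")
cv2.imwrite("pics/top4.png",t[:,:,::-1]);cv2.imwrite("pics/side4.png",s[:,:,::-1])
c=lambda im,u,v:cv2.resize(im[v:v+80,u:u+60,::-1],None,fx=6,fy=6,interpolation=cv2.INTER_CUBIC)
cv2.imwrite("pics/c4.png",np.clip(np.hstack([c(t,205,150),c(s,260,80)])*1.4,0,255).astype(np.uint8))
E
```

```text
[0.4695 0.2129 0.145 ] [-6.1 -0.7 29.3] 13.625
[0.4683 0.2122 0.1464] [ 0.1  0.2 -0.2] 0.49748167109177377 14.5333
17.3833
```

View pics/c4.png

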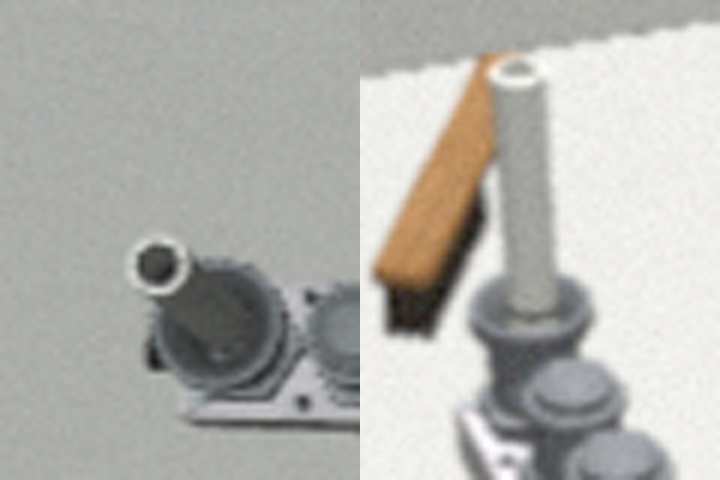

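The tube stands alone in the port, with its top at top pixel (230.9,193.8) and side pixel (285.9,91.8). I'll triangulate the top and compare it with 0.186 m.

```bash
python3 - <<'E'
from h import *
T,S=manip.camera_params("top"),manip.camera_params("side")
print(tri([ray(T,(230.9,193.8)),ray(S,(285.9,91.8))]).round(4))
for z in(.084,.104): 
    c=S["camera_matrix"]@(S["R"]@np.array([.4683,.2122,z])+S["t"]);print(z,(c[:2]/c[2]).round(1))
g=cv2.imread("pics/side4.png",0); print(g[120:142,285:293].mean(1).round(0).tolist())
a,b=cv2.imread("pics/top0.png"),cv2.imread("pics/top4.png")
print("short-tube change",cv2.absdiff(a,b)[228:250,440:468].mean(), "bg",cv2.absdiff(a,b)[300:320,400:440].mean())
E
```

```text
[0.4688 0.2125 0.1846]
0.084 [288.3 130.5]
0.104 [287.8 123.2]
[117.0, 119.0, 117.0, 117.0, 116.0, 115.0, 112.0, 112.0, 112.0, 111.0, 111.0, 100.0, 79.0, 93.0, 112.0, 109.0, 82.0, 62.0, 57.0, 61.0, 70.0, 78.0]
short-tube change 1.7765151515151516 bg 1.6545833333333333
```

The tube top is at z = 0.185 against an expected 0.186, it stands upright on the port axis, and the black line (row 132) is at rim level. The short tube hasn't moved.

```bash
python3 -c "
from station import manip
print(manip.hand_in())"
```

```text
the job is handed in; nothing more can be done
None
```

The long tube is bottomed upright in the open port with its black line at the rim, the gripper has let go, the short tube is untouched in the rack, and the job was handed in at about 17.5 s; the expected 6 N seal resistance never showed clearly in the force readings.

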